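# Pin the brake pad jig and feel the pad gap with the taper shim

## Task

Press the long dowel pin out of its cradle down past the sprung jaw of the fork clip on the jig, centred and fully home so that the jaw closes over it, and let go of it. Then take the long tapered shim from the stand and slide it straight down, square between the pad and the sprung plate, until it drags snugly and has pushed the plate back by about 2 mm, and no further. Finish there, still gripping the shim and holding it still at that depth, and leave the short flat shim, the spare pad and the can where they are.

Things in the scene. Friction and masses are not known exactly. Their poses are not given: they have to be found in the camera images.
- pin_center (a point): Centre of the long plain steel dowel pin, 12 mm diameter, 126 mm long; x runs along it (either way round is the same). It starts lying level in the cradle, centre 45 mm above the table.
- cradle: Fixed black cradle, 120 x 50 mm foot 10 mm thick, with two V-blocks that carry the pin 36 to 48 mm either side of its middle (x along the pin); between them the pin is free to grip from above, 35 mm over the foot. Origin at the underside's centre.
- jig: Fixed grey jig, 140 (x) by 240 (y) mm foot plate, 15 mm thick, z up; origin on the table near its middle. The fork clip is at its +y end, the pad and sprung plate at its -y end; both pin and blade width lie along x when in place.
- clip_seat (a point): Where the pin's centre lies when fully home in the fork clip, 56 mm above the table; x along the pin, y across, z up (axes as jig). Two upright steel forks stand 34 to 42 mm either side along x, slot 14 mm wide, flared to 26 mm at their tops 26 mm above this point; the room between them is free for fingers down to 25 mm below this point.
- jaw (a joint): Angle of the sprung hinged jaw, rad: 0 closed, about 0.1 as the pin passes, back to about 0 when it is home. Its two sloping noses, 46 to 54 mm either side of clip_seat along x, lean over the slot from +y, tops 27 mm above clip_seat. The pin pressed straight down (about 3 to 12 N in all) swings the jaw aside, then it snaps back over the pin.
- pad_edge (a point): Point in the plane of the grey pad's upright gap face, at the middle of its width and at the height of the pad's top, 97 mm above the table; axes as jig, the gap is on its +y side. The face is 60 mm wide (x); the top 7 mm of the mouth is flared back by 4 mm.
- plate_edge (a point): The same point on the sprung steel plate facing the pad, 97 mm up, 60 mm wide, flared alike; the gap is on its -y side. The resting gap along y differs between 5.5 and 6.5 mm from start to start and is open for 70 mm downwards. Pad and plate ride together on a carriage that floats easily along y (a few mm, under 1 N), so they centre themselves on the blade.
- plate (a joint): How far the plate has been pushed back from the pad against its spring, m: 0 at rest, stop at 0.008. The spring pushes with 2.5 N at rest and 2.5 N more for each mm. The blade starts to drag with 2 to 3 N when it first touches both faces; at about 2 mm it drags with roughly 6 to 10 N while moving down, and goes 10 mm deeper for each mm of plate travel.
- shim_grip (a point): Centre of the black grip block of the long tapered aluminium shim: 34 (x) by 20 (y) by 44 mm tall, z up; grip it across its 20 mm. The blade hangs 70 mm below it (tip 92 mm below this point), 24 mm wide along x, its thickness along y growing evenly from 4 mm at the tip to 11 mm at the block, alike on both sides. Half a turn about z makes no difference.
- shim_tip (a point): Middle of the lower end of the tapered shim's blade; same axes as shim_grip.
- stand: Fixed grey stand, 150 (x) by 56 (y) mm, top 85 mm above the table, with two slots 72 mm apart along x. The tapered shim hangs upright in either one, its block resting on the top; lift it straight up by 75 mm or more to clear the slot. Origin at the underside's centre.
- flat_shim_grip (a point): Centre of the grip block, only 18 mm tall, of the short flat shim (blade 45 mm long, 5 mm thick all along) in the stand's other slot. Not needed: leave it in the stand.
- spare_pad: Spare curved grey cast pad segment, about 140 mm long, 34 mm tall, standing on the table near the robot. Leave it.
- tin: Grey can, 72 mm diameter, 75 mm tall, on the table. Leave it.
Not all that is in view belongs to the job. What is shaped like the part that bears shim_grip but blue or orange is not meant.

How it is judged (in metres and radians):
On the way:
1. the dowel pin lies home in the fork clip, the jaw closed over it, and the fingers off it (x of pin_center in the frame of clip_seat between -0.009 and 0.009 m and y of pin_center in the frame of clip_seat between -0.004 and 0.004 m and z of pin_center in the frame of clip_seat between -0.004 and 0.0035 m and angle between the x axis of pin_center and the x axis of clip_seat, either way round below 0.09 rad and value of joint jaw below 0.05 rad and contact force between the fingers and pin below 0.2 N), for 0.2 s.
At the end, for the whole second after the job is handed in: Pin home in the clip (9 mm along, 4 mm across and in height, 0.09 rad), jaw under 0.05 rad. Shim gripped (over 3 N), upright and square (0.15 rad), still, tip over 12 mm deep and within 18 mm of the middle, over 1 N on pad and plate, plate pushed back 0.5 to 3.5 mm (x of pin_center in the frame of clip_seat between -0.009 and 0.009 m and y of pin_center in the frame of clip_seat between -0.004 and 0.004 m and z of pin_center in the frame of clip_seat between -0.004 and 0.0035 m and angle between the x axis of pin_center and the x axis of clip_seat, either way round below 0.09 rad and value of joint jaw below 0.05 rad and value of joint plate between 0.0005 and 0.0035 m and contact force between shim and plate above 1 N and contact force between shim and pad above 1 N and contact force between the fingers and shim above 3 N and z of shim_tip in the frame of plate_edge below -0.012 m and x of shim_tip in the frame of plate_edge between -0.018 and 0.018 m and angle between shim_tip's own z axis and vertical below 0.15 rad and angle between the x axis of shim_tip and the x axis of clip_seat, either way round below 0.15 rad and linear speed of shim below 0.01 m/s); the arm keeps its last pose, push and grip.
It fails at once if the short flat shim is taken or disturbed (30 mm) (distance of flat_shim_grip from where it was at the start of the episode above 0.03 m).
It fails at once if the spare pad is disturbed (30 mm) (distance of spare_pad from where it was at the start of the episode above 0.03 m).
It fails at once if the can is disturbed (30 mm) (distance of tin from where it was at the start of the episode above 0.03 m).
It also fails if it takes over 51 s, if anything falls off the work surface, if the arm or the gripper's body presses on something with over 40 N, if the wrist force passes 120 N, or if a joint passes its speed limit or range.

## Robot

A 7-joint arm with a two-finger parallel gripper is mounted at the origin on the work surface. World frame = base frame: x ahead of the robot, y to its left, z up, the work surface at z = 0. Lengths are in m, angles in degrees, forces in N, time in s.
With the tool pointing down it reaches from about 0.425 to 0.875 m from the base axis. Payload 4.7 kg.
Tool frame: the origin (TCP) lies on the mounting face of the last link; the fingertips stand tcp_to_tips ahead of it and the grasp point (between the pads) lies 164 mm ahead of it (tcp_to_tips is the distance from the TCP to the fingertips, in m); z points along the fingers, y is the line along which they close (so a half turn about z gives the same grasp; the last joint's range is limited). The gripper opens to 87 mm and grips with 3 to 60 N. Pads are 19 mm wide; open, the fingers measure 117 mm over their backs; the gripper's body (75 mm by 190 mm) begins 51 mm behind the grasp point.
Start: joints at [-71.442, 18.392, -4.016, 83.108, 1.295, 78.541, -3.26], TCP at [0.198, 0.619, 0.405] pointing down, gripper open.
Joint ranges: [-163.93, 163.93], [-17.29, 119.83], [-79.2, 71.16], [3.27, 140.29], [-89.18, 269.18], [5.43, 117.66], [-154.24, 154.24]. Speed limits (degrees/s): [147.25, 147.25, 180, 180, 180, 180, 180].

## Interface

Orientations are given as [roll, pitch, yaw] about the fixed x, y, z axes, in that order (R = Rz(yaw) Ry(pitch) Rx(roll)).
In Python, from cell import get_obs, read_camera, sign_off, tcp_to_tips gives the robot as it stands.
- The arm moves only by the tool drive_tool, never from a script. Its argument "rows" is one flat list of numbers, 7 for each row, row after row: the shift along the tool's x, y, z in m, then the turn, a rotation vector about the tool's x, y, z in rad, then the gripper command: -1 is shut, 1 is fully open, values between are in proportion. In form: [tx, ty, tz, rx, ry, rz, fingers, tx, ty, tz, rx, ry, rz, fingers, ...]. A call has 1 to 5 rows; each row shifts and turns the commanded pose from where the row before left it, along the tool's axes as they then stand; what a row does not reach is not made up. A row lasts 1/8 s, in which the tool goes at most 62.5 mm and 10.7 degrees, less where a joint would pass 70% of its speed; a pose out of reach is approached as far as the arm can. A call is refused whole if a number of a shift passes 0.0625 or a number of a turn 0.188, either way. A call with a gripper value outside its range is refused whole. The fingers move at their own pace and stop on an object; "grip_force" is the grip in N (left out, the last holds). Time passes only in rows, so rows that do not move let the fingers close. It gives the time, the measured TCP pose, the force, the opening and the grip force at its end, in the units of the state.
- get_obs(): the state, without advancing time (a new reading comes with each control period).
- read_camera(name): name is "side" or "top" or "wrist"; returns a dict with "color" (384x512x3 uint8, blue, green, red), "fov_y" (degrees; the focal length in pixels is half the picture's height over the tangent of half this angle, whatever the lens; pixels are square), "cx", "cy" (the principal point, pixels), "k1" (the pictures are not rectified: a ray, as slopes to the right and down, at radius r is drawn at 1 + k1 r^2 times it, then the intrinsics apply), "cam_to_world" (4x4, takes a point from camera to world coordinates); the wrist camera has in their place "mount" (4x4, takes a point from camera to tool coordinates, whose origin is the TCP and whose axes are the flange's). Camera axes: x right, y up, looking along -z (the intrinsics and any distortion apply to the point x, -y, -z); pixel columns grow to the right and rows downward; lengths in m; the calibration is good to about 2 mm. A picture is of the moment at which its call begins: read the wrist's pose just before it. There is no depth.
- sign_off(): hands the job in; it is judged then, once.
The state is a dict: "time_s": time; "qpos": joint angles; "joint_velocities": joint speeds; "effort": joint torques, N m; "tool_pos": TCP position; "tool_rot": TCP orientation; "force": force on the tool from outside, world axes, zero at the start; "wrist_torque": the same for the moment, N m; "grip_width": finger opening in m; "grasp_force": force on a finger pad.
Only numpy, scipy, OpenCV 4.12 (cv2) and the standard library are available. Lean on these libraries where they do the work, as an engineer would, in place of code of your own. Each camera call takes 0.05 s, during which the arm holds its last target. There are 200 camera calls.

## Working session

There is one attempt and no reset: what is moved stays moved. The work goes in short steps, Python scripts to look and compute and a tool call to move; the robot and the scene stay as the last step left them, time stands still between calls to the robot, and variables do not carry over. Pictures are saved under pics/ and viewed, at most 11 in all, crops included, and the job is handed in when it is done.

Besides the shell and the picture viewer there is one more tool, called after ">>>" as name(argument=value, ...), one argument or row to a line, values as JSON. drive_tool: Moves the arm, as the interface text tells. Its arguments: {"type":"object","properties":{"rows":{"type":"array","items":{"type":"number"}},"grip_force":{"type":"number"}},"required":["rows"]}

```bash
mkdir -p pics; ls
cat > h.py <<'E'
import numpy as np,cv2
from cell import get_obs,read_camera,tcp_to_tips
from scipy.spatial.transform import Rotation as R
def T(o):
    M=np.eye(4);r=np.array(o["tool_rot"],float)
    M[:3,:3]=R.from_euler('xyz',r,degrees=True).as_matrix();M[:3,3]=o["tool_pos"];return M
def snap(n,f):
    o=get_obs();c=read_camera(n);cv2.imwrite(f'pics/{f}.png',c['color'])
    M=np.array(c['cam_to_world']) if 'cam_to_world' in c else T(o)@np.array(c['mount'])
    p=dict(M=M,f=c['color'].shape[0]/2/np.tan(np.radians(c['fov_y']/2)),cx=c['cx'],cy=c['cy'],k1=c['k1'])
    np.save(f'pics/{f}.npy',p,allow_pickle=True);return c['color']
def cam(f): return np.load(f'pics/{f}.npy',allow_pickle=True).item()
def ray(f,u,v):
    p=cam(f);K=np.array([[p['f'],0,p['cx']],[0,p['f'],p['cy']],[0,0,1.]])
    s=cv2.undistortPoints(np.array([[[u,v]]],float),K,np.array([p['k1'],0,0,0.]))[0,0]
    return p['M'][:3,3],p['M'][:3,:3]@np.array([s[0],-s[1],-1])
def px(f,u,v,z):
    o,d=ray(f,u,v);return o+d*(z-o[2])/d[2]
def proj(f,P):
    p=cam(f);q=np.linalg.inv(p['M'])@np.append(P,1);s=np.array([q[0],-q[1]])/-q[2]
    s=s*(1+p['k1']*(s@s));return s*p['f']+[p['cx'],p['cy']]
E
python3 - <<'E'
from h import *
import json
print(get_obs(),tcp_to_tips)
a=snap('top','top0');b=snap('side','side0');w=snap('wrist','w0')
for f in('top0','side0','w0'):
    c=cam(f);print(f,c['M'].round(3).tolist(),c['f'],c['k1'])
E
```

```text
pics
{'time_s': 0.0, 'qpos': array([-71.44299702,  18.43953355,  -4.01727648,  83.1751654 ,
         1.2956088 ,  78.53916192,  -3.25883656]), 'joint_velocities': array([-0.01657474,  0.03108414,  0.08262924, -0.00461449,  0.05872129,
       -0.06347244,  0.0291531 ]), 'effort': array([-6.80310677e-04, -4.91279054e+01, -4.04174645e-01, -3.12531424e+01,
       -6.38913014e-02,  4.36424604e-02,  1.69667960e-04]), 'tool_pos': array([0.19810737, 0.61886311, 0.40365373]), 'tool_rot': array([-1.79891422e+02,  5.71932188e-03,  1.62255699e+02]), 'force': array([ 0.15638272, -0.06641681, -1.06603031]), 'wrist_torque': array([-0.00291354, -0.03062138, -0.02010511]), 'grasp_force': 0.0, 'grip_width': 0.08701391565156126} 0.1822
top0 [[-0.011, 0.997, -0.08, 0.503], [-1.0, -0.011, -0.002, -0.025], [-0.003, 0.08, 0.997, 1.07], [0.0, 0.0, 0.0, 1.0]] 364.87701419997694 0.03507383809329438
side0 [[-0.74, 0.389, -0.549, 0.125], [-0.673, -0.43, 0.601, 0.47], [-0.002, 0.814, 0.58, 0.57], [0.0, 0.0, 0.0, 1.0]] 356.43024526244983 0.014004879214022674
w0 [[0.304, -0.916, -0.262, 0.127], [0.953, 0.292, 0.086, 0.641], [-0.002, -0.276, 0.961, 0.383], [0.0, 0.0, 0.0, 1.0]] 346.3004407094644 -0.06337688692840979
```

Run:
```python
import cv2
cv2.imwrite('pics/t.png',cv2.resize(cv2.imread('pics/top0.png'),(800,600),interpolation=cv2.INTER_CUBIC))
cv2.imwrite('pics/s.png',cv2.resize(cv2.imread('pics/side0.png'),(800,600),interpolation=cv2.INTER_CUBIC))
```

```text
(no output)
```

View pics/t.png

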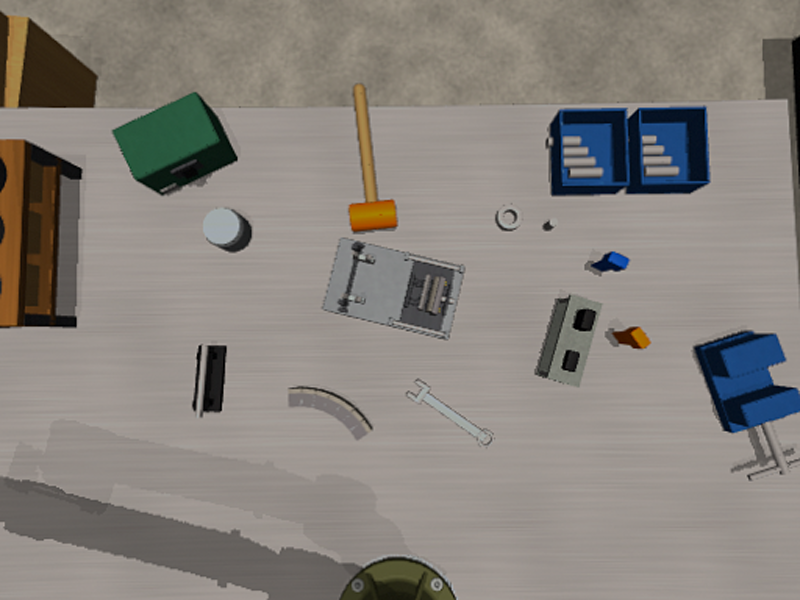

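View pics/s.png

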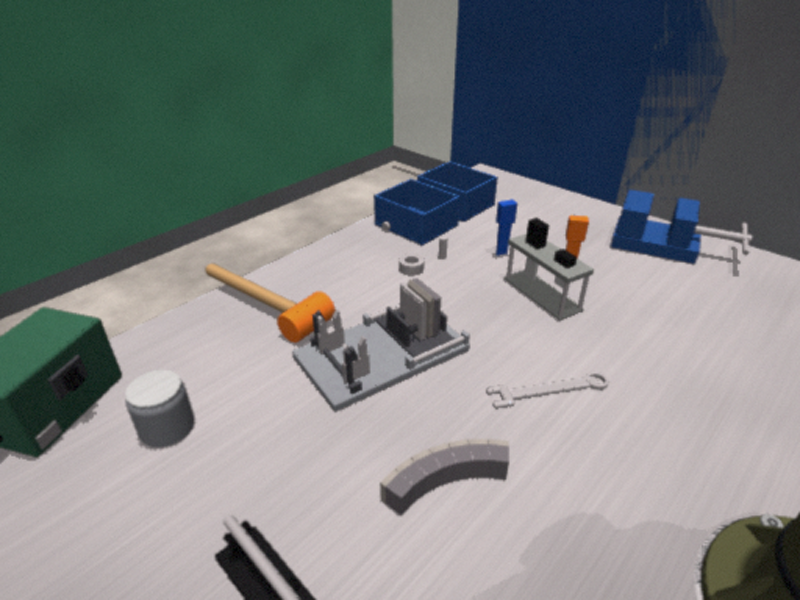

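The top view shows the pin in its cradle at about (203,378), the jig at (395,288) with the clip on its left (+y) end, and the stand at (570,338). There are four candidates for the tapered shim:
- the black block at (585,320), which is the tall one in the side view at (537,233)
- the black block at (570,360), which is short and so the flat shim
- the blue one at (610,262)
- the orange one at (632,338)

The tall black block fits the description. I'll confirm it in a crop.

Run:
```python
import cv2,numpy as np
a=cv2.imread('pics/top0.png')
def c(x,y,w,h,s): return cv2.resize(a[y:y+h,x:x+w],None,fx=s,fy=s,interpolation=cv2.INTER_CUBIC)
M=np.zeros((600,800,3),np.uint8)
M[:300,:400]=c(202,148,100,75,4)   # jig
M[:300,400:800]=c(335,180,80,60,5) # stand
M[300:600,:400]=c(105,210,80,60,5) # pin
b=cv2.imread('pics/side0.png')
M[300:600,400:]=cv2.resize(b[120:180,310:390],None,fx=5,fy=5,interpolation=cv2.INTER_CUBIC)
cv2.imwrite('pics/m1.png',M)
```

```text
(no output)
```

View pics/m1.png

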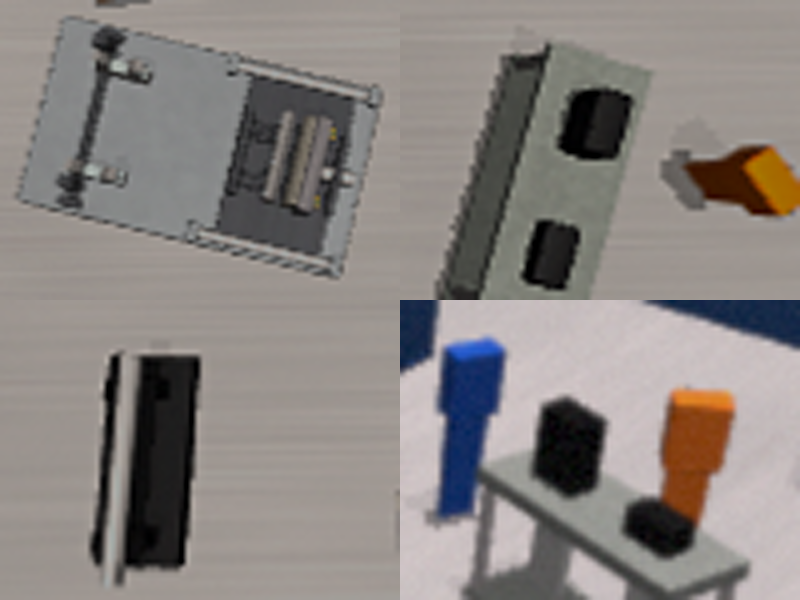

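Run:
```python
from h import *
P=lambda x,y,x0,y0,s,z:px('top0',x0+(x+.5)/s-.5,y0+(y+.5)/s-.5,z)
a=P(130,352-300,105,210,5,.048);b=P(115,583-300,105,210,5,.048);ang=lambda d:np.degrees(np.arctan2(d[1],d[0]))
print('pin',(a+b)/2,np.linalg.norm(a-b),ang(a-b))
j=[P(x,y,202,148,4,.015) for x,y in((65,15),(18,200),(340,275),(382,88))]
print('jig',sum(j)/4,[ang(j[0]-j[1]),ang(j[3]-j[2]),ang(j[0]-j[3])-90,ang(j[1]-j[2])-90],np.linalg.norm(j[0]-j[1]),np.linalg.norm(j[0]-j[3]))
print('block',P(609-400,124,335,180,5,.129))
s0=P(150,42,335,180,5,.085);s1=P(252,70,335,180,5,.085)
print('stand',s0,s1,ang(s1-s0)+90)
```

```text
pin [0.4323936  0.34050731 0.048     ] 0.12633080843655872 -2.4990278951249145
jig [0.59617113 0.00067972 0.015     ] [np.float64(-14.239808390221443), np.float64(-13.642578660317504), np.float64(-13.726433805008185), np.float64(-13.724642633461073)] 0.139136261297833 0.23725695292506743
block [ 0.52893972 -0.32114782  0.129     ]
stand [ 0.57465981 -0.3050252   0.085     ] [ 0.55895035 -0.35900078  0.085     ] -16.22751039913328
```

The crop confirms it: the tall black block in the stand is the tapered shim, the low block beside it is the flat shim, and blue and orange are decoys. Next I'll move above the pin.

```bash
cat >> h.py <<'E'
def plan(x,y,z,yaw,n,g=1,sim=None):
    "rows to take the tool (pointing down) to x,y,z,yaw in n rows"
    M=T(get_obs()) if sim is None else sim
    q=R.from_euler('xyz',[180,0,yaw],degrees=True)
    rv=(R.from_matrix(M[:3,:3]).inv()*q).as_rotvec()/n
    d=(np.array([x,y,z])-M[:3,3])/n;A=R.from_matrix(M[:3,:3]);out=[]
    for i in range(n):
        out+=[*(A.inv().apply(d)).round(4),*rv.round(4),g];A=A*R.from_rotvec(rv)
    print(M[:3,3].round(4));print(*[str([float(v) for v in out[i:i+35]]) for i in range(0,len(out),35)],sep='\n')
E
python3 -c "
from h import *
plan(.432,.340,.32,177.5,8,1)"
```

```text
[0.1982 0.6189 0.4039]
[-0.0385, -0.0243, 0.0105, -0.0002, -0.0, -0.0333, 1.0, -0.0376, -0.0255, 0.0105, -0.0002, -0.0, -0.0333, 1.0, -0.0368, -0.0268, 0.0105, -0.0002, -0.0, -0.0333, 1.0, -0.0359, -0.028, 0.0105, -0.0002, -0.0, -0.0333, 1.0, -0.0349, -0.0292, 0.0105, -0.0002, -0.0, -0.0333, 1.0]
[-0.0339, -0.0303, 0.0105, -0.0002, -0.0, -0.0333, 1.0, -0.0329, -0.0314, 0.0105, -0.0002, -0.0, -0.0333, 1.0, -0.0318, -0.0325, 0.0105, -0.0002, -0.0, -0.0333, 1.0]
```

>>> drive_tool(
  rows=[-0.0385, -0.0243, 0.0105, 0, 0, -0.0333, 1, -0.0376, -0.0255, 0.0105, 0, 0, -0.0333, 1, -0.0368, -0.0268, 0.0105, 0, 0, -0.0333, 1, -0.0359, -0.028, 0.0105, 0, 0, -0.0333, 1, -0.0349, -0.0292, 0.0105, 0, 0, -0.0333, 1],
  grip_force=30,
)

```text
time_s: 0.78
tool_pos: [0.3452, 0.4434, 0.3517]
tool_rot: [-180.0, -0.0, 171.9]
force: [1.1, 0.3, -0.7]
grip_width: 0.087
grasp_force: 0.0
```

>>> drive_tool(
  rows=[-0.0339, -0.0303, 0.0105, 0, 0, -0.0333, 1, -0.0329, -0.0314, 0.0105, 0, 0, -0.0333, 1, -0.0318, -0.0325, 0.0105, 0, 0, -0.0333, 1, 0, 0, 0, 0, 0, 0, 1],
)

```text
time_s: 1.27
tool_pos: [0.4346, 0.3361, 0.3196]
tool_rot: [-179.8, -0.0, 177.1]
force: [-0.0, 1.1, -0.1]
grip_width: 0.0865
grasp_force: 0.0
```

```bash
python3 -c "
from h import *
o=get_obs();print(o['tool_pos'],o['tool_rot'],o['force'])
cv2.imwrite('pics/w1b.png',cv2.resize(snap('wrist','w1'),(800,600),interpolation=cv2.INTER_CUBIC))"
```

```text
[0.43464881 0.33607731 0.31963931] [-1.79824071e+02 -1.37266330e-02  1.77084228e+02] [-0.03495732  1.08037485 -0.08525627]
```

View pics/w1b.png

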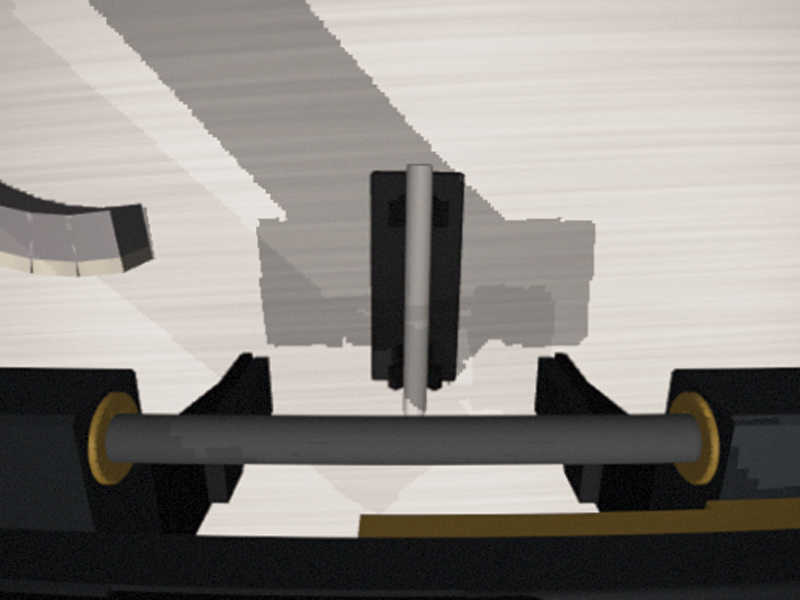

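The wrist view shows the pin's upper end at (419,165) and its axis running to (416,345). The rod hides its lower end. It sits between the fingers and the yaw looks close.

```bash
python3 -c "
from h import *
P=lambda u,v,z:px('w1',(u+.5)*.64-.5,(v+.5)*.64-.5,z)
a=P(419.5,165,.045);b=P(417,345,.045);d=a-b
yaw=np.degrees(np.arctan2(d[1],d[0]));print(a,b,yaw)
u=d/np.linalg.norm(d);
if u[0]>0: pass
for s in(1,-1): print(a-s*0.063*u)
c0=P(371,172,.01),P(464,172,.01),P(455,380,.01),P(372,380,.01);print(sum(c0)/4)
"
```

```text
[0.36895649 0.34492948 0.045     ] [0.4567018  0.33997983 0.045     ] 176.77141049264992
[0.4318565  0.34138134 0.045     ]
[0.30605649 0.34847762 0.045     ]
[0.43272121 0.34086932 0.01      ]
```

```bash
python3 -c "
from h import *
plan(.432,.341,.209,177.1,4,0.2)"
```

```text
[0.4331 0.3385 0.3202]
[0.0003, 0.0006, 0.0278, -0.0002, -0.0002, 0.0008, 0.2, 0.0003, 0.0006, 0.0278, -0.0002, -0.0002, 0.0008, 0.2, 0.0003, 0.0006, 0.0278, -0.0002, -0.0002, 0.0008, 0.2, 0.0003, 0.0006, 0.0278, -0.0002, -0.0002, 0.0008, 0.2]
```

>>> drive_tool(
  rows=[0, 0.001, 0.028, 0, 0, 0, 0.2, 0, 0, 0.028, 0, 0, 0, 0.2, 0, 0, 0.028, 0, 0, 0, 0.2, 0, 0, 0.027, 0, 0, 0, 0.2, 0, 0, 0, 0, 0, 0, 0.2],
)

```text
time_s: 1.95
tool_pos: [0.4303, 0.3419, 0.2079]
tool_rot: [-179.8, -0.2, 177.6]
force: [-0.1, -0.5, 0.4]
grip_width: 0.0533
grasp_force: 0.0
```

>>> drive_tool(
  rows=[0, 0, 0, 0, 0, 0, -1, 0, 0, 0, 0, 0, 0, -1, 0, 0, 0, 0, 0, 0, -1, 0, 0, 0, 0, 0, 0, -1],
  grip_force=40,
)

```text
time_s: 2.45
tool_pos: [0.4323, 0.3414, 0.2103]
tool_rot: [180.0, 0.0, 177.5]
force: [0.3, 0.0, 0.9]
grip_width: 0.02
grasp_force: 0.0
```

>>> drive_tool(
  rows=[0, 0, 0, 0, 0, 0, -1, 0, 0, 0, 0, 0, 0, -1, 0, 0, 0, 0, 0, 0, -1],
)

```text
time_s: 2.82
tool_pos: [0.4323, 0.3418, 0.2102]
tool_rot: [179.9, 0.0, 177.5]
force: [0.6, 1.8, 1.9]
grip_width: 0.0112
grasp_force: 40.0
```

>>> drive_tool(
  rows=[0, 0, -0.02, 0, 0, 0, -1, 0, 0, -0.03, 0, 0, 0, -1, 0, 0, -0.03, 0, 0, 0, -1, 0, 0, -0.02, 0, 0, 0, -1, 0, 0, 0, 0, 0, 0, -1],
)

```text
time_s: 3.45
tool_pos: [0.4326, 0.3412, 0.3109]
tool_rot: [179.9, 0.1, 177.5]
force: [0.4, 0.0, -1.2]
grip_width: 0.011
grasp_force: 40.0
```

```bash
python3 -c "
from h import *
r=np.radians(-13.8);c=np.array([.5962,.0007]);y=np.array([-np.sin(r),np.cos(r)])
print('nominal +y dir',y)
for d in(.06,.07,.08): print(d,c+d*y)
# fork tops (z .082) seen in top0 crop: approx light pieces
P=lambda x,y,z:px('top0',202+(x+.5)/4-.5,148+(y+.5)/4-.5,z)
a=P(130,70,.08);b=P(105,174,.08);print(a,b,(a+b)/2, np.linalg.norm(a-b),np.degrees(np.arctan2(*(a-b)[1::-1])))
# hover
print(get_obs()['tool_pos'],get_obs()['grasp_force'])
plan(.585,.076,.31,166.2,8,-1)"
```

```text
nominal +y dir [0.23853346 0.97113428]
0.06 [0.61051201 0.05896806]
0.07 [0.61289734 0.0686794 ]
0.08 [0.61528268 0.07839074]
[0.6417133  0.04715924 0.08      ] [0.57065284 0.06453229 0.08      ] [0.60618307 0.05584576 0.08      ] 0.07315334573192046 -13.738330472419475
[0.43258925 0.34122775 0.31087002] 39.95488464832306
[0.4326 0.3412 0.3109]
[-0.0205, -0.0323, 0.0001, 0.0002, 0.0002, 0.0247, -1.0, -0.0213, -0.0318, 0.0001, 0.0002, 0.0002, 0.0247, -1.0, -0.022, -0.0312, 0.0001, 0.0002, 0.0002, 0.0247, -1.0, -0.0228, -0.0307, 0.0001, 0.0002, 0.0002, 0.0247, -1.0, -0.0236, -0.0301, 0.0001, 0.0002, 0.0002, 0.0247, -1.0]
[-0.0243, -0.0295, 0.0001, 0.0002, 0.0002, 0.0247, -1.0, -0.025, -0.0289, 0.0001, 0.0002, 0.0002, 0.0247, -1.0, -0.0257, -0.0283, 0.0001, 0.0002, 0.0002, 0.0247, -1.0]
```

```bash
python3 -c "
from h import *
plan(.69,.03,.34,166.2,10,-1)"
```

```text
[0.4326 0.3412 0.3109]
[-0.0271, -0.03, -0.0029, 0.0002, 0.0002, 0.0197, -1.0, -0.0277, -0.0294, -0.0029, 0.0002, 0.0002, 0.0197, -1.0, -0.0282, -0.0289, -0.0029, 0.0002, 0.0002, 0.0197, -1.0, -0.0288, -0.0283, -0.0029, 0.0002, 0.0002, 0.0197, -1.0, -0.0294, -0.0277, -0.0029, 0.0002, 0.0002, 0.0197, -1.0]
[-0.0299, -0.0272, -0.0029, 0.0002, 0.0002, 0.0197, -1.0, -0.0304, -0.0266, -0.0029, 0.0002, 0.0002, 0.0197, -1.0, -0.0309, -0.026, -0.0029, 0.0002, 0.0002, 0.0197, -1.0, -0.0314, -0.0253, -0.0029, 0.0002, 0.0002, 0.0197, -1.0, -0.0319, -0.0247, -0.0029, 0.0002, 0.0002, 0.0197, -1.0]
```

>>> drive_tool(
  rows=[-0.0271, -0.03, -0.0029, 0, 0, 0.0197, -1, -0.0277, -0.0294, -0.0029, 0, 0, 0.0197, -1, -0.0282, -0.0289, -0.0029, 0, 0, 0.0197, -1, -0.0288, -0.0283, -0.0029, 0, 0, 0.0197, -1, -0.0294, -0.0277, -0.0029, 0, 0, 0.0197, -1],
)

```text
time_s: 4.08
tool_pos: [0.5612, 0.1843, 0.3224]
tool_rot: [-179.9, -0.1, 171.8]
force: [0.6, -0.4, -1.2]
grip_width: 0.0108
grasp_force: 40.0
```

>>> drive_tool(
  rows=[-0.0299, -0.0272, -0.0029, 0, 0, 0.0197, -1, -0.0304, -0.0266, -0.0029, 0, 0, 0.0197, -1, -0.0309, -0.026, -0.0029, 0, 0, 0.0197, -1, -0.0314, -0.0253, -0.0029, 0, 0, 0.0197, -1, -0.0319, -0.0247, -0.0029, 0, 0, 0.0197, -1],
)

```text
time_s: 4.7
tool_pos: [0.6899, 0.029, 0.3365]
tool_rot: [-179.9, -0.2, 166.2]
force: [0.5, 0.1, -0.7]
grip_width: 0.0108
grasp_force: 40.0
```

>>> drive_tool(
  rows=[0, 0, 0, 0, 0, 0, -1, 0, 0, 0, 0, 0, 0, -1, 0, 0, 0, 0, 0, 0, -1],
)

```text
time_s: 5.08
tool_pos: [0.689, 0.0317, 0.3378]
tool_rot: [180.0, -0.1, 166.3]
force: [-0.2, 0.8, -0.6]
grip_width: 0.0109
grasp_force: 40.0
```

```bash
python3 -c "
from h import *
o=get_obs();print(o['tool_pos'],o['tool_rot'],o['force'],o['grip_width'])
cv2.imwrite('pics/w2b.png',cv2.resize(snap('wrist','w2'),(800,600),interpolation=cv2.INTER_CUBIC))"
```

```text
[0.68903312 0.03173832 0.33780076] [ 1.79976707e+02 -1.09108356e-01  1.66345767e+02] [-0.16578612  0.76611621 -0.58715579] 0.010860934527799746
```

View pics/w2b.png

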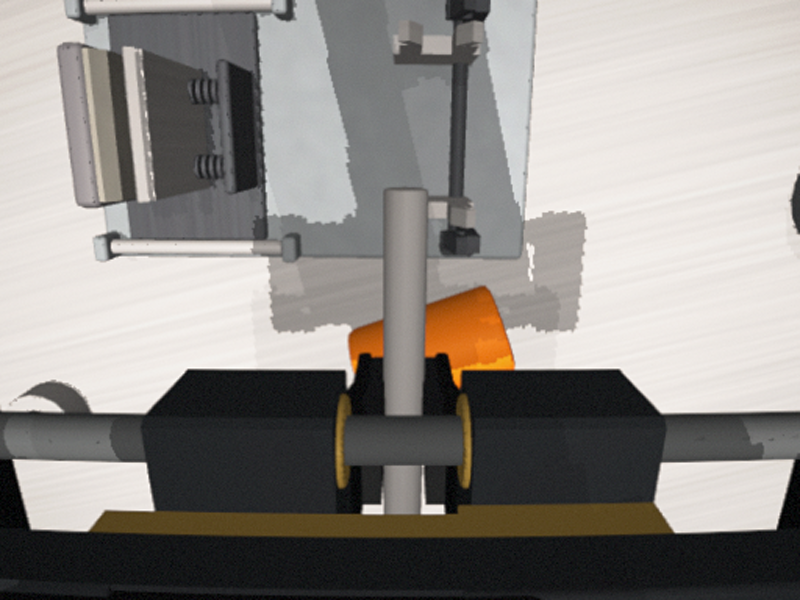

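The view shows the jig square to the tool: jaw rod from (467,10) to (460,240), far fork around (430,45), pad and plate at (60–150, 40–210). The pin hides the near fork, so I'll shift sideways and look again.

>>> drive_tool(
  rows=[-0.02, -0.03, 0, 0, 0, 0, -1, -0.02, -0.03, 0, 0, 0, 0, -1, 0, 0, 0, 0, 0, 0, -1, 0, 0, 0, 0, 0, 0, -1, 0, 0, 0, 0, 0, 0, -1],
)

```text
time_s: 5.75
tool_pos: [0.7141, -0.0355, 0.3388]
tool_rot: [179.9, -0.0, 166.4]
force: [0.4, -0.7, -0.4]
grip_width: 0.0109
grasp_force: 40.0
```

```bash
python3 -c "
from h import *
o=get_obs();print(o['tool_pos'],o['tool_rot'],o['force'],o['grip_width'])
a=snap('wrist','w3');print(a.shape)
cv2.imwrite('pics/w3b.png',cv2.resize(a[0:240,80:400],(800,600),interpolation=cv2.INTER_CUBIC))"
```

```text
[ 0.71406151 -0.0354853   0.33876409] [ 1.79923632e+02 -2.52137775e-02  1.66384908e+02] [ 0.36334149 -0.67932712 -0.35810939] 0.010942358755796537
(384, 512, 3)
```

View pics/w3b.png

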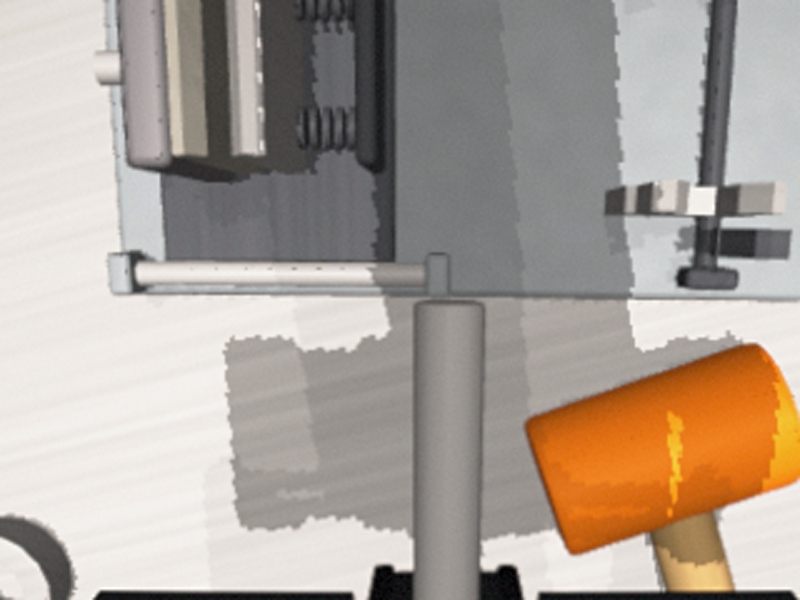

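The tool moved too far forward and the far fork left the frame; the near fork is at (605–785, 185–215) here. I'll step back 45 mm so that both forks and the pad gap are in view.

>>> drive_tool(
  rows=[0.025, 0, 0, 0, 0, 0, -1, 0.02, 0, 0, 0, 0, 0, -1, 0, 0, 0, 0, 0, 0, -1, 0, 0, 0, 0, 0, 0, -1, 0, 0, 0, 0, 0, 0, -1],
)

```text
time_s: 6.42
tool_pos: [0.6711, -0.027, 0.3388]
tool_rot: [-180.0, 0.0, 166.2]
force: [-0.5, -0.8, -1.9]
grip_width: 0.0108
grasp_force: 40.0
```

```bash
python3 -c "
from h import *
o=get_obs();print(o['tool_pos'],o['tool_rot'],o['force'],o['grip_width'])
a=snap('wrist','w4')
M=np.zeros((600,800,3),np.uint8)
M[:,:400]=cv2.resize(a[0:150,300:400],None,fx=4,fy=4,interpolation=cv2.INTER_CUBIC)
M[:,400:]=cv2.resize(a[0:150,100:200],None,fx=4,fy=4,interpolation=cv2.INTER_CUBIC)
cv2.imwrite('pics/w4b.png',M)"
```

```text
[ 0.67105295 -0.02697186  0.33876897] [-1.79990834e+02  3.35949797e-02  1.66230022e+02] [-0.49691069 -0.79634694 -1.86459358] 0.010842598670098064
```

View pics/w4b.png

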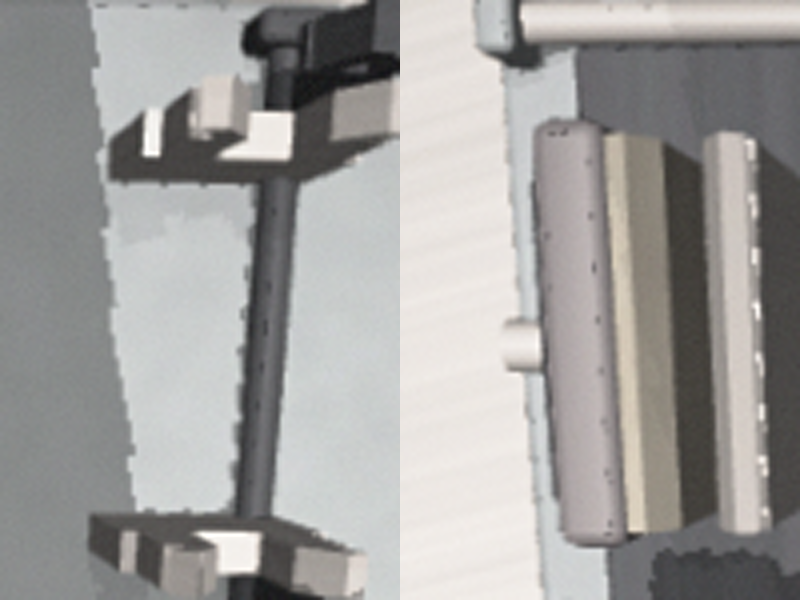

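In the clip crop, the far fork's slot mouth runs between (160,155) and (295,158), and the near fork's between (138,545) and (262,545). In the pad crop, the lower edge of the pad's flare runs from (667,140) to (683,530), and the plate's top edge from (706,135) to (722,530).

```bash
python3 -c "
from h import *
C=lambda u,v,z:px('w4',300+(u+.5)/4-.5,(v+.5)/4-.5,z)
D=lambda u,v,z:px('w4',100+(u-400+.5)/4-.5,(v+.5)/4-.5,z)
an=lambda d:np.degrees(np.arctan2(d[1],d[0]))
f=[C(160,155,.082),C(295,158,.082)];n=[C(138,545,.082),C(262,545,.082)]
F=sum(f)/2;N=sum(n)/2;print('widths',np.linalg.norm(f[0]-f[1]),np.linalg.norm(n[0]-n[1]),'F',F,'N',N,np.linalg.norm(F-N),an(N-F));S=(F+N)/2;print('seat',S)
r=np.radians(-13.8);ux=np.array([np.cos(r),np.sin(r)]);uy=np.array([-np.sin(r),np.cos(r)])
pa,pb=D(667,140,.09),D(683,530,.09);qa,qb=D(706,135,.097),D(722,530,.097)
print('pad',pa,pb,an(pb-pa),np.linalg.norm(pa-pb),'plate',qa,qb,an(qb-qa),np.linalg.norm(qa-qb))
J=np.array([.5962,.0007])
for m in(S,F,N,(pa+pb)/2,(qa+qb)/2): print('jigframe',(m[:2]-J)@ux,(m[:2]-J)@uy)
# rod yaw
a,b=C(284,60,.03),C(252,510,.03);print(an(b-a))
# held pin top end axis from w2
P=lambda u,v,z:px('w2',(u+.5)*.64-.5,(v+.5)*.64-.5,z)
z=.3378-.164
a=P(405,188,z);b=P(404,380,z);print('pin',a,b,an(a-b));t=T(dict(tool_rot=[180,-.1,166.35],tool_pos=[.689,.0317,.3378]));print(np.linalg.inv(t)@np.append(a,1),np.linalg.inv(t)@np.append(b,1))
"
```

```text
widths 0.02187068846842821 0.021361427067409094 F [0.58038718 0.05923088 0.082     ] N [0.64081957 0.04392685 0.082     ] 0.062340087686055326 -14.210943407143839
seat [0.61060338 0.05157886 0.082     ]
pad [ 0.55080931 -0.05679121  0.09      ] [ 0.60897455 -0.07212399  0.09      ] -14.767637792217135 0.060152226003929866 plate [ 0.55305932 -0.04946371  0.097     ] [ 0.61015965 -0.0641429   0.097     ] -14.417248009510987 0.05895698947059173
jigframe 0.0018513008239879965 0.05284589493220669
jigframe -0.029317941296071577 0.05306945440387146
jigframe 0.03302054294404757 0.05262233546054192
jigframe -0.00029505916930600034 -0.06716679446861558
jigframe -0.0004528861129038423 -0.05932375669989543
-13.86425863763369
pin [0.62659729 0.04647577 0.1738    ] [0.67959092 0.03340035 0.1738    ] 166.13992508928297
[ 6.38407810e-02 -3.67999027e-04  1.64111673e-01  1.00000000e+00] [ 9.25833813e-03 -5.68126694e-04  1.64016409e-01  1.00000000e+00]
```

The scale only fits if the bright rectangles at (220–295, 110–160) and (190–262, 530–575) are the slot floors (14 mm wide, z = 0.05), not the mouths. I'll recompute on that basis and project the fork model back to check.

```bash
python3 -c "
from h import *
C=lambda u,v,z:px('w4',300+(u+.5)/4-.5,(v+.5)/4-.5,z)
an=lambda d:np.degrees(np.arctan2(d[1],d[0]))
z=.05
f=[C(222,160,z),C(295,160,z)];n=[C(190,531,z),C(262,531,z)]
F=sum(f)/2;N=sum(n)/2;print('widths',np.linalg.norm(f[0]-f[1]),np.linalg.norm(n[0]-n[1]),'F',F,'N',N,np.linalg.norm(F-N),an(N-F));S=(F+N)/2;print('seat',S)
r=np.radians(-13.8);ux=np.array([np.cos(r),np.sin(r)]);uy=np.array([-np.sin(r),np.cos(r)])
J=np.array([.5962,.0007]);print((S[:2]-J)@ux,(S[:2]-J)@uy)
for x in(-54,-46,-42,-34,34,42):
  for y,zz in((-13,82),(13,82),(-7,50),(7,50)):
    q=proj('w4',np.append(S[:2]+ux*x/1e3+uy*y/1e3,zz/1e3));print(x,y,zz,(((q-[300,0]+.5)*4-.5)).round())
im=cv2.imread('pics/w4b.png')
"
```

```text
widths 0.013449689827062192 0.014071275576767116 F [0.57984892 0.07402934 0.05      ] N [0.64510198 0.05660886 0.05      ] 0.06753839550522478 -14.947542471860183
seat [0.61247545 0.0653191  0.05      ]
0.0003918278038747239 0.06663606271315821
-54 -13 82 [241.  -7.]
-54 13 82 [403.  -2.]
-54 -7 50 [224.  40.]
-54 7 50 [301.  42.]
-46 -13 82 [237.  48.]
-46 13 82 [399.  52.]
-46 -7 50 [221.  88.]
-46 7 50 [298.  89.]
-42 -13 82 [236.  75.]
-42 13 82 [397.  79.]
-42 -7 50 [220. 111.]
-42 7 50 [296. 113.]
-34 -13 82 [233. 128.]
-34 13 82 [393. 132.]
-34 -7 50 [217. 158.]
-34 7 50 [293. 159.]
34 -13 82 [205. 553.]
34 13 82 [355. 554.]
34 -7 50 [194. 532.]
34 7 50 [265. 533.]
42 -13 82 [202. 599.]
42 13 82 [351. 600.]
42 -7 50 [191. 573.]
42 7 50 [262. 574.]
```

The fork model fits the image to within a few pixels: the seat is at world (0.612, 0.0655), yaw −14°. The pin is centred in the grip. I'll move above the clip.

```bash
python3 -c "
from h import *
plan(.612,.0655,.285,166,5,-1)"
```

```text
[ 0.671  -0.0271  0.3386]
[0.0159, 0.0152, 0.0107, -0.0001, 0.0001, 0.0008, -1.0, 0.0159, 0.0152, 0.0107, -0.0001, 0.0001, 0.0008, -1.0, 0.0159, 0.0151, 0.0107, -0.0001, 0.0001, 0.0008, -1.0, 0.0159, 0.0151, 0.0107, -0.0001, 0.0001, 0.0008, -1.0, 0.0159, 0.0151, 0.0107, -0.0001, 0.0001, 0.0008, -1.0]
```

>>> drive_tool(
  rows=[0.0159, 0.0152, 0.0107, 0, 0, 0.0008, -1, 0.0159, 0.0152, 0.0107, 0, 0, 0.0008, -1, 0.0159, 0.0151, 0.0107, 0, 0, 0.0008, -1, 0.0159, 0.0151, 0.0107, 0, 0, 0.0008, -1, 0.0159, 0.0151, 0.0107, 0, 0, 0.0008, -1],
)

```text
time_s: 7.1
tool_pos: [0.6113, 0.0661, 0.2848]
tool_rot: [-180.0, 0.0, 166.0]
force: [-0.0, 0.6, -1.4]
grip_width: 0.0107
grasp_force: 40.0
```

>>> drive_tool(
  rows=[0, 0, 0, 0, 0, 0, -1, 0, 0, 0, 0, 0, 0, -1, 0, 0, 0, 0, 0, 0, -1],
)

```text
time_s: 7.48
tool_pos: [0.6121, 0.0643, 0.286]
tool_rot: [-180.0, 0.1, 165.9]
force: [0.1, -0.3, -0.4]
grip_width: 0.0109
grasp_force: 40.0
```

```bash
python3 -c "
from h import *
o=get_obs();print(o['tool_pos'],o['tool_rot'],o['force'],o['grip_width'])
plan(.612,.0655,.255,166,1,-1)
a=snap('top','t5');b=snap('side','s5')
M=np.zeros((600,800,3),np.uint8)
M[:,:400]=cv2.resize(b[160:280,170:250],None,fx=5,fy=5,interpolation=cv2.INTER_CUBIC)
M[:,400:]=cv2.resize(a[140:240,195:262],(400,600),interpolation=cv2.INTER_CUBIC)
cv2.imwrite('pics/m5.png',M)"
```

```text
[0.61214527 0.06430889 0.28596815] [-1.79996068e+02  9.55322929e-02  1.65892880e+02] [ 0.11617823 -0.3189933  -0.36818651] 0.010908140668038335
[0.6121 0.0643 0.286 ]
[0.0005, 0.0011, 0.031, -0.0001, 0.0017, -0.0019, -1.0]
```

>>> drive_tool(
  rows=[0, 0.0005, 0.012, 0, 0, 0, -1, 0, 0, 0.01, 0, 0, 0, -1, 0, 0, 0.006, 0, 0, 0, -1, 0, 0, 0.005, 0, 0, 0, -1, 0, 0, 0, 0, 0, 0, -1],
)

```text
time_s: 8.2
tool_pos: [0.6114, 0.0661, 0.2518]
tool_rot: [-180.0, -0.0, 166.0]
force: [-0.7, 0.4, -0.8]
grip_width: 0.011
grasp_force: 40.0
```

>>> drive_tool(
  rows=[0, 0, 0.004, 0, 0, 0, -1, 0, 0, 0.004, 0, 0, 0, -1, 0, 0, 0.004, 0, 0, 0, -1],
)

```text
time_s: 8.57
tool_pos: [0.6115, 0.0661, 0.2401]
tool_rot: [180.0, 0.0, 166.0]
force: [0.2, -0.7, -0.7]
grip_width: 0.0107
grasp_force: 40.0
```

>>> drive_tool(
  rows=[0, 0, 0.004, 0, 0, 0, -1, 0, 0, 0.004, 0, 0, 0, -1, 0, 0, 0.004, 0, 0, 0, -1],
)

```text
time_s: 8.95
tool_pos: [0.6117, 0.0652, 0.2282]
tool_rot: [-180.0, 0.0, 166.0]
force: [0.2, -2.6, 0.9]
grip_width: 0.0107
grasp_force: 40.0
```

>>> drive_tool(
  rows=[0, 0, 0.004, 0, 0, 0, -1, 0, 0, 0.003, 0, 0, 0, -1, 0, 0, 0.001, 0, 0, 0, -1, 0, 0, 0, 0, 0, 0, -1],
)

```text
time_s: 9.45
tool_pos: [0.6114, 0.0669, 0.2209]
tool_rot: [179.9, -0.1, 166.0]
force: [-2.6, -1.3, 4.7]
grip_width: 0.0113
grasp_force: 40.0
```

>>> drive_tool(
  rows=[0, 0, 0.001, 0, 0, 0, -1, 0, 0, 0.001, 0, 0, 0, -1, 0, 0, 0, 0, 0, 0, -1],
)

```text
time_s: 9.82
tool_pos: [0.6115, 0.0668, 0.2208]
tool_rot: [179.9, -0.1, 166.0]
force: [-8.6, -1.2, 14.8]
grip_width: 0.0108
grasp_force: 40.0
```

It's on a hard stop at the home height. I'll release, rise and check.

>>> drive_tool(
  rows=[0, 0, -0.0015, 0, 0, 0, -1, 0, 0, 0, 0, 0, 0, -0.4, 0, 0, 0, 0, 0, 0, -0.4, 0, 0, 0, 0, 0, 0, -0.4],
)

```text
time_s: 10.32
tool_pos: [0.6116, 0.0666, 0.2194]
tool_rot: [180.0, -0.0, 166.0]
force: [0.7, 0.2, 0.7]
grip_width: 0.0249
grasp_force: 0.0
```

>>> drive_tool(
  rows=[0, 0, -0.02, 0, 0, 0, -0.4, 0, 0, -0.04, 0, 0, 0, -0.4, 0, 0, -0.05, 0, 0, 0, -0.4, 0, 0, -0.02, 0, 0, 0, 0, 0, 0, 0, 0, 0, 0, 0],
)

```text
time_s: 10.95
tool_pos: [0.612, 0.0661, 0.352]
tool_rot: [179.9, 0.2, 166.0]
force: [0.0, -0.3, -0.6]
grip_width: 0.0386
grasp_force: 0.0
```

```bash
python3 -c "
from h import *
plan(.69,.03,.34,166,3,0)
# shim block
r=np.radians(-16);print(get_obs()['tool_pos'])"
```

```text
[0.612  0.0661 0.352 ]
[-0.0281, -0.0054, 0.0041, 0.0007, 0.0012, -0.0, 0.0, -0.0281, -0.0054, 0.0041, 0.0007, 0.0012, -0.0, 0.0, -0.0281, -0.0054, 0.004, 0.0007, 0.0012, -0.0, 0.0]
[0.61201812 0.0660624  0.35201364]
```

>>> drive_tool(
  rows=[-0.03, -0.02, 0, 0, 0, 0, 0, -0.035, -0.03, 0, 0, 0, 0, 0, 0, 0, 0, 0, 0, 0, 0, 0, 0, 0, 0, 0, 0, 0],
)

```text
time_s: 11.45
tool_pos: [0.662, 0.0022, 0.3477]
tool_rot: [-180.0, -0.2, 166.0]
force: [-0.3, 0.9, -0.4]
grip_width: 0.0435
grasp_force: 0.0
```

```bash
python3 -c "
from h import *
o=get_obs();print(o['tool_pos'],o['tool_rot'])
a=snap('wrist','w6');b=snap('side','s6')
M=np.zeros((600,800,3),np.uint8)
M[:,:400]=cv2.resize(a[0:225,250:400],(400,600),interpolation=cv2.INTER_CUBIC)
M[:300,400:]=cv2.resize(b[180:255,170:270],None,fx=4,fy=4,interpolation=cv2.INTER_CUBIC)
cv2.imwrite('pics/m6.png',M)
r=np.radians(-14);ux=np.array([np.cos(r),np.sin(r)])
for x in(-.063,.063): 
  q=np.append(np.array([.6118,.0663])+ux*x,.056);p=proj('w6',q);print((p-[250,0])*400/150)"
```

```text
[0.66199225 0.00221254 0.34766254] [-179.97512274   -0.20327802  165.9793959 ]
[208.75172623  54.17932002]
[188.48537199 499.91051027]
```

View pics/m6.png

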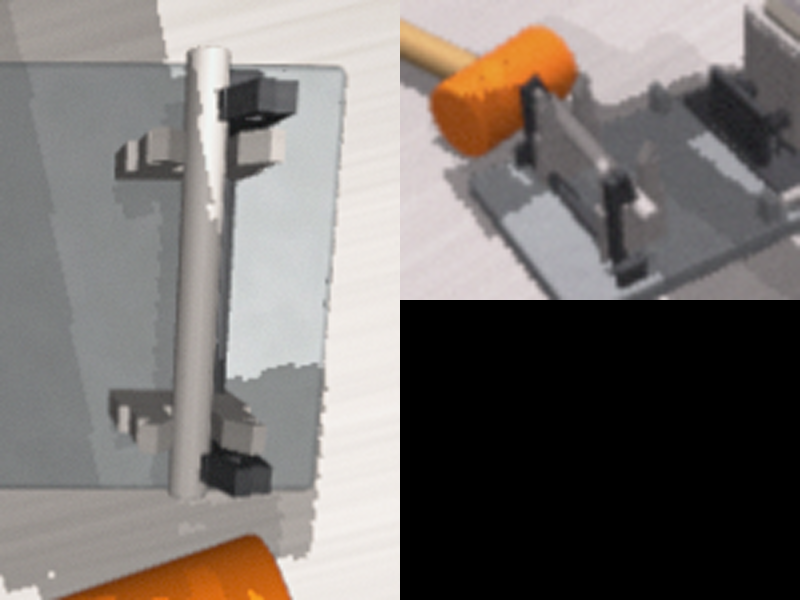

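The pin lies through both forks, its ends at (208,47) and (190,497), within 1–2 mm of where a centred pin should appear. The black jaw noses are beside it at (258,100) and (235,472). I'll compare the nose position with the earlier picture to confirm the jaw is closed, and plan the move to the shim.

```bash
python3 -c "
from h import *
r=np.radians(-14);ux=np.array([np.cos(r),np.sin(r)]);uy=np.array([-np.sin(r),np.cos(r)]);S=np.array([.6118,.0662])
for n,u,v in(('w6 farL',220,95),('w6 farR',298,85),('w6 nearL',202,460),('w6 nearR',271,468)):
  p=px('w6',250+u*.375,v*.375,.083)[:2]-S;print(n,p@ux,p@uy)
for n,u,v in(('w4 farL',306,35),):
  p=px('w4',300+u/4,v/4,.083)[:2]-S;print(n,p@ux,p@uy)
b=np.array([.529,-.321]);print('block r',np.hypot(*b))
plan(.60,-.34,.34,164,10,.2)
plan(.529,-.321,.34,164,10,.2)"
```

```text
w6 farL -0.048365113356449156 -0.0017540986162654212
w6 farR -0.05100209530728453 0.017604412553766206
w6 nearL 0.044401167693381614 -0.0018245657513226439
w6 nearR 0.04659395167915085 0.01724049282272294
w4 farL -0.04682418088907634 -0.0031000826625467276
block r 0.6187745954707579
[0.662  0.0034 0.3486]
[-0.0022, -0.0348, 0.0008, 0.0, -0.0002, 0.0037, 0.2, -0.0024, -0.0348, 0.0008, 0.0, -0.0002, 0.0037, 0.2, -0.0025, -0.0348, 0.0008, 0.0, -0.0002, 0.0037, 0.2, -0.0026, -0.0348, 0.0008, 0.0, -0.0002, 0.0037, 0.2, -0.0027, -0.0348, 0.0008, 0.0, -0.0002, 0.0037, 0.2]
[-0.0029, -0.0348, 0.0008, 0.0, -0.0002, 0.0037, 0.2, -0.003, -0.0348, 0.0009, 0.0, -0.0002, 0.0037, 0.2, -0.0031, -0.0348, 0.0009, 0.0, -0.0002, 0.0037, 0.2, -0.0033, -0.0347, 0.0009, 0.0, -0.0002, 0.0037, 0.2, -0.0034, -0.0347, 0.0009, 0.0, -0.0002, 0.0037, 0.2]
[0.662  0.0034 0.3486]
[0.0051, -0.0347, 0.0009, 0.0, -0.0002, 0.0037, 0.2, 0.005, -0.0347, 0.0009, 0.0, -0.0002, 0.0037, 0.2, 0.0049, -0.0347, 0.0009, 0.0, -0.0002, 0.0037, 0.2, 0.0047, -0.0347, 0.0009, 0.0, -0.0002, 0.0037, 0.2, 0.0046, -0.0348, 0.0009, 0.0, -0.0002, 0.0037, 0.2]
[0.0045, -0.0348, 0.0009, 0.0, -0.0002, 0.0037, 0.2, 0.0044, -0.0348, 0.0009, 0.0, -0.0002, 0.0037, 0.2, 0.0042, -0.0348, 0.0009, 0.0, -0.0002, 0.0037, 0.2, 0.0041, -0.0348, 0.0009, 0.0, -0.0002, 0.0037, 0.2, 0.004, -0.0348, 0.0009, 0.0, -0.0002, 0.0037, 0.2]
```

The nose edge is within about 1.3 mm of its closed position, so the jaw is closed. Next, the shim.

>>> drive_tool(
  rows=[0, -0.0348, 0.001, 0, 0, 0.0037, 0.2, -0.0005, -0.0348, 0.001, 0, 0, 0.0037, 0.2, -0.0005, -0.0348, 0.001, 0, 0, 0.0037, 0.2, -0.0005, -0.0348, 0.001, 0, 0, 0.0037, 0.2, -0.0008, -0.0348, 0.001, 0, 0, 0.0037, 0.2],
)

```text
time_s: 12.18
tool_pos: [0.621, -0.1666, 0.3446]
tool_rot: [179.9, -0.0, 165.1]
force: [0.7, 1.0, -0.9]
grip_width: 0.0523
grasp_force: 0.0
```

>>> drive_tool(
  rows=[-0.001, -0.0348, 0.001, 0, 0, 0.0037, 0.2, -0.001, -0.0348, 0.001, 0, 0, 0.0037, 0.2, -0.001, -0.0348, 0.001, 0, 0, 0.0037, 0.2, -0.001, -0.0348, 0.001, 0, 0, 0.0037, 0.2, -0.001, -0.0348, 0.001, 0, 0, 0.0037, 0.2],
)

```text
time_s: 12.8
tool_pos: [0.5799, -0.3356, 0.3396]
tool_rot: [179.9, -0.0, 164.0]
force: [-0.7, 0.1, -0.2]
grip_width: 0.0522
grasp_force: 0.0
```

>>> drive_tool(
  rows=[0, 0, 0, 0, 0, 0, 0.2, 0, 0, 0, 0, 0, 0, 0.2, 0, 0, 0, 0, 0, 0, 0.2],
)

```text
time_s: 13.18
tool_pos: [0.5808, -0.3341, 0.3396]
tool_rot: [179.9, 0.0, 164.1]
force: [0.2, 0.2, -0.3]
grip_width: 0.0523
grasp_force: 0.0
```

```bash
python3 -c "
from h import *
o=get_obs();print(o['tool_pos'],o['tool_rot'])
cv2.imwrite('pics/w7b.png',cv2.resize(snap('wrist','w7'),(800,600),interpolation=cv2.INTER_CUBIC))"
```

```text
[ 0.58078951 -0.33406011  0.33962495] [1.79915455e+02 1.78067639e-04 1.64061767e+02]
```

View pics/w7b.png

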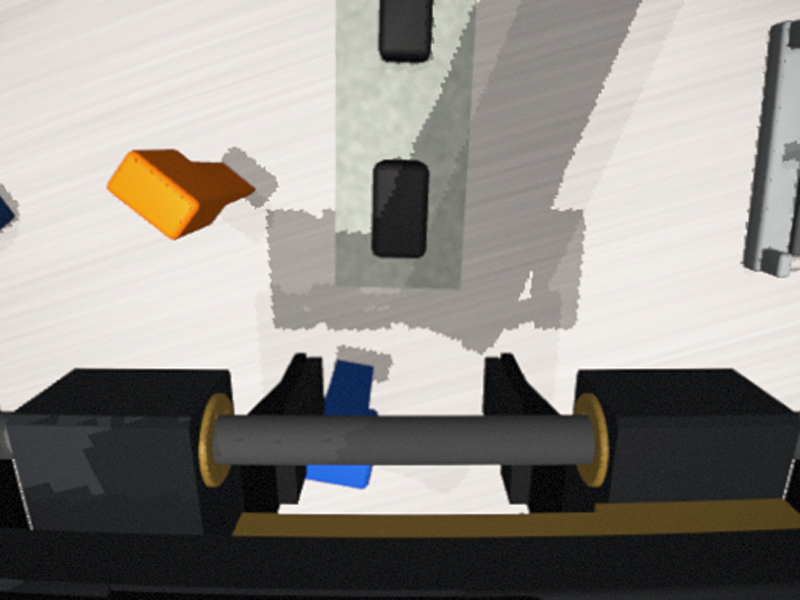

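The tall black block's top spans (373–428, 160–258), with the flat shim above it at (405,30). Orange (170,190) and blue (345,430) stand clear of the fingers' path.

```bash
python3 -c "
from h import *
P=lambda u,v,z:px('w7',(u+.5)*.64-.5,(v+.5)*.64-.5,z)
c=[P(374,159,.129),P(428,159,.129),P(426,258,.129),P(372,258,.129)]
an=lambda d:np.degrees(np.arctan2(d[1],d[0]))
B=sum(c)/4;print(B,[np.linalg.norm(c[i]-c[i-1]) for i in range(4)],an(c[0]-c[3]),an(c[1]-c[2]))
e=[P(336,0,.085),P(336,285,.085)];print(an(e[0]-e[1]))
q=P(406,62,.103);print('flat lower edge',q)
b=[P(150,195,.0),P(255,185,0)];print('orange base',b)
plan(B[0],B[1],.30,164,3,.2);plan(B[0],B[1],.272,164,3,.2)"
```

```text
[ 0.5295634  -0.32127116  0.129     ] [np.float64(0.0345635107449742), np.float64(0.018474725689853994), np.float64(0.0345460135455826), np.float64(0.01935290739123461)] 162.13171240951888 163.58759105466507
162.40960751986117
flat lower edge [ 0.4800353  -0.30488598  0.103     ]
orange base [array([ 0.49429188, -0.46557197,  0.        ]), array([ 0.5066232 , -0.40331358,  0.        ])]
[ 0.5807 -0.3344  0.3397]
[0.0176, -0.0005, 0.0132, 0.0004, 0.0, 0.0003, 0.2, 0.0176, -0.0005, 0.0132, 0.0004, 0.0, 0.0003, 0.2, 0.0176, -0.0005, 0.0132, 0.0004, 0.0, 0.0003, 0.2]
[ 0.5807 -0.3344  0.3397]
[0.0176, -0.0005, 0.0226, 0.0004, 0.0, 0.0003, 0.2, 0.0176, -0.0005, 0.0226, 0.0004, 0.0, 0.0003, 0.2, 0.0176, -0.0005, 0.0226, 0.0004, 0.0, 0.0003, 0.2]
```

>>> drive_tool(
  rows=[0.0176, -0.0005, 0.013, 0, 0, 0.006, 0.2, 0.0176, -0.0005, 0.013, 0, 0, 0.006, 0.2, 0.0176, -0.0005, 0.013, 0, 0, 0.006, 0.2, 0, 0, 0.0, 0, 0, 0, 0.2, 0, 0, 0.013, 0, 0, 0, 0.2],
)

```text
time_s: 13.85
tool_pos: [0.5302, -0.3227, 0.2891]
tool_rot: [-180.0, 0.2, 162.9]
force: [0.0, 0.6, 0.5]
grip_width: 0.052
grasp_force: 0.0
```

>>> drive_tool(
  rows=[0, 0, 0.013, 0, 0, 0, 0.2, 0, 0, 0, 0, 0, 0, 0.2, 0, 0, 0, 0, 0, 0, 0.2],
)

```text
time_s: 14.22
tool_pos: [0.5289, -0.3229, 0.2746]
tool_rot: [-180.0, -0.0, 162.8]
force: [0.1, -0.4, 0.2]
grip_width: 0.0524
grasp_force: 0.0
```

>>> drive_tool(
  rows=[0, 0.001, 0, 0, 0, 0, -0.6, 0, 0, 0, 0, 0, 0, -1, 0, 0, 0, 0, 0, 0, -1, 0, 0, 0, 0, 0, 0, -1, 0, 0, 0, 0, 0, 0, -1],
  grip_force=40,
)

```text
time_s: 14.85
tool_pos: [0.5291, -0.3217, 0.2749]
tool_rot: [180.0, 0.0, 162.9]
force: [-0.3, 0.4, 1.1]
grip_width: 0.0195
grasp_force: 40.0
```

>>> drive_tool(
  rows=[0, 0, 0, 0, 0, 0, -1, 0, 0, -0.01, 0, 0, 0, -1, 0, 0, -0.02, 0, 0, 0, -1, 0, 0, -0.03, 0, 0, 0, -1, 0, 0, -0.03, 0, 0, 0, -1],
)

```text
time_s: 15.48
tool_pos: [0.529, -0.322, 0.3672]
tool_rot: [-180.0, 0.1, 162.8]
force: [-0.3, -1.2, -0.9]
grip_width: 0.0196
grasp_force: 40.0
```

>>> drive_tool(
  rows=[0, 0, -0.03, 0, 0, 0, -1, 0, 0, 0, 0, 0, 0, -1, 0, 0, 0, 0, 0, 0, -1],
)

```text
time_s: 15.85
tool_pos: [0.5288, -0.3217, 0.3948]
tool_rot: [180.0, -0.0, 162.8]
force: [0.6, 0.3, -1.1]
grip_width: 0.0196
grasp_force: 40.0
```

The shim is lifted clear. Now I'll refine the gap centre from w4 using the two flare edges at pad-top height.

```bash
python3 -c "
from h import *
D=lambda u,v,z:px('w4',100+(u-400+.5)/4-.5,(v+.5)/4-.5,z)
p=(D(630,140,.097)+D(646,530,.097))/2;q=(D(706,135,.097)+D(722,530,.097))/2
print(p,q,np.linalg.norm(p-q),(p+q)/2)
m=(p+q)/2
plan(m[0],m[1],.395,166,8,-1)"
```

```text
[ 0.57902031 -0.06838516  0.097     ] [ 0.58160949 -0.05680331  0.097     ] 0.011867737565389003 [ 0.5803149  -0.06259423  0.097     ]
[ 0.5288 -0.3217  0.3948]
[0.0034, 0.0328, -0.0, 0.0, -0.0, -0.0069, -1.0, 0.0032, 0.0329, -0.0, 0.0, -0.0, -0.0069, -1.0, 0.0029, 0.0329, -0.0, 0.0, -0.0, -0.0069, -1.0, 0.0027, 0.0329, -0.0, 0.0, -0.0, -0.0069, -1.0, 0.0025, 0.0329, -0.0, 0.0, -0.0, -0.0069, -1.0]
[0.0023, 0.0329, -0.0, 0.0, -0.0, -0.0069, -1.0, 0.002, 0.033, -0.0, 0.0, -0.0, -0.0069, -1.0, 0.0018, 0.033, -0.0, 0.0, -0.0, -0.0069, -1.0]
```

>>> drive_tool(
  rows=[0.0034, 0.0329, 0, 0, 0, -0.0069, -1, 0.0032, 0.0329, 0, 0, 0, -0.0069, -1, 0.0029, 0.0329, 0, 0, 0, -0.0069, -1, 0.0027, 0.0329, 0, 0, 0, -0.0069, -1, 0.0025, 0.0329, 0, 0, 0, -0.0069, -1],
)

```text
time_s: 16.48
tool_pos: [0.561, -0.1585, 0.3933]
tool_rot: [-180.0, -0.1, 164.8]
force: [0.7, -0.6, -1.5]
grip_width: 0.0195
grasp_force: 40.0
```

>>> drive_tool(
  rows=[0.0023, 0.0329, 0, 0, 0, -0.0069, -1, 0.002, 0.033, 0, 0, 0, -0.0069, -1, 0.0018, 0.033, 0, 0, 0, -0.0069, -1, 0, 0, 0, 0, 0, 0, -1, 0, 0, 0, 0, 0, 0, -1],
)

```text
time_s: 17.1
tool_pos: [0.5802, -0.0633, 0.3938]
tool_rot: [-179.9, -0.1, 166.0]
force: [0.9, 0.1, -1.0]
grip_width: 0.0198
grasp_force: 40.0
```

```bash
python3 -c "
from h import *
o=get_obs();print(o['tool_pos'],o['tool_rot'],o['force'])
a=snap('side','s8');w=snap('top','t8')
M=np.zeros((600,800,3),np.uint8)
M[:,:500]=cv2.resize(a[120:240,210:310],None,fx=5,fy=5,interpolation=cv2.INTER_CUBIC)
cv2.imwrite('pics/m8.png',M[:,:500])
u=np.array(o['tool_pos'])
print('tip px',(proj('s8',[u[0],u[1],u[2]-.26])-[210,120])*5)
print('gap mid at .097',(proj('s8',[.5803,-.0626,.097])-[210,120])*5)"
```

```text
[ 0.58021536 -0.06326815  0.39382056] [-1.79927886e+02 -8.94183532e-02  1.65980449e+02] [ 0.88171684  0.13844092 -0.97854758]
tip px [282.87100366 256.07669618]
gap mid at .097 [280.71755564 322.68366864]
```

View pics/m8.png

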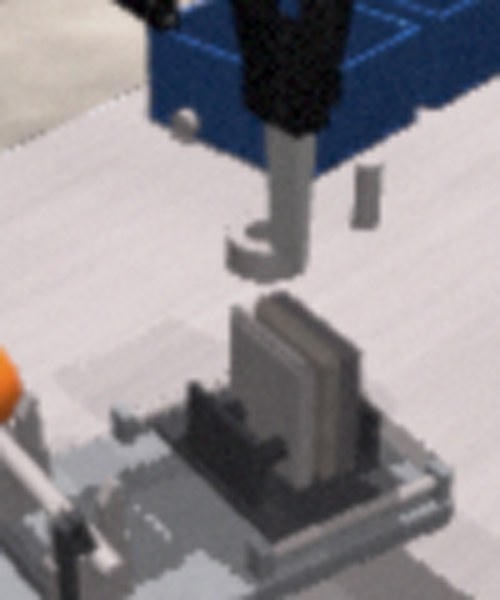

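The blade hangs straight above the mouth: its tip is at (287,275) and the gap's middle at about (283,328). I'll lower it.

>>> drive_tool(
  rows=[0, 0, 0.015, 0, 0, 0, -1, 0, 0, 0.015, 0, 0, 0, -1, 0, 0, 0.01, 0, 0, 0, -1, 0, 0, 0.007, 0, 0, 0, -1],
)

```text
time_s: 17.7
tool_pos: [0.5805, -0.0625, 0.3468]
tool_rot: [-180.0, -0.0, 166.0]
force: [1.4, -0.3, -1.1]
grip_width: 0.0197
grasp_force: 40.0
```

>>> drive_tool(
  rows=[0, 0, 0.004, 0, 0, 0, -1, 0, 0, 0.004, 0, 0, 0, -1, 0, 0, 0, 0, 0, 0, -1],
)

```text
time_s: 18.08
tool_pos: [0.5806, -0.0625, 0.3396]
tool_rot: [180.0, -0.0, 166.0]
force: [0.1, 0.3, 0.2]
grip_width: 0.0196
grasp_force: 40.0
```

>>> drive_tool(
  rows=[0, 0, 0.003, 0, 0, 0, -1, 0, 0, 0.003, 0, 0, 0, -1, 0, 0, 0.002, 0, 0, 0, -1],
)

```text
time_s: 18.45
tool_pos: [0.5806, -0.0625, 0.3316]
tool_rot: [180.0, -0.0, 166.0]
force: [0.2, 0.2, -0.7]
grip_width: 0.0198
grasp_force: 40.0
```

>>> drive_tool(
  rows=[0, 0, 0.002, 0, 0, 0, -1, 0, 0, 0.002, 0, 0, 0, -1, 0, 0, 0.002, 0, 0, 0, -1],
)

```text
time_s: 18.82
tool_pos: [0.5806, -0.0626, 0.3256]
tool_rot: [180.0, 0.0, 166.0]
force: [0.3, 0.4, 0.3]
grip_width: 0.0198
grasp_force: 40.0
```

>>> drive_tool(
  rows=[0, 0, 0.002, 0, 0, 0, -1, 0, 0, 0.002, 0, 0, 0, -1],
)

```text
time_s: 19.08
tool_pos: [0.5808, -0.0626, 0.3222]
tool_rot: [180.0, 0.1, 166.0]
force: [-0.2, 0.1, 3.2]
grip_width: 0.0198
grasp_force: 40.0
```

>>> drive_tool(
  rows=[0, 0, 0.002, 0, 0, 0, -1, 0, 0, 0.002, 0, 0, 0, -1],
)

```text
time_s: 19.32
tool_pos: [0.5808, -0.0627, 0.3182]
tool_rot: [180.0, 0.1, 166.0]
force: [0.0, 0.3, 4.1]
grip_width: 0.0195
grasp_force: 40.0
```

>>> drive_tool(
  rows=[0, 0, 0.002, 0, 0, 0, -1, 0, 0, 0.002, 0, 0, 0, -1],
)

```text
time_s: 19.58
tool_pos: [0.5808, -0.0626, 0.314]
tool_rot: [180.0, 0.1, 166.0]
force: [-0.4, 1.1, 4.0]
grip_width: 0.0201
grasp_force: 40.0
```

>>> drive_tool(
  rows=[0, 0, 0.002, 0, 0, 0, -1, 0, 0, 0.002, 0, 0, 0, -1],
)

```text
time_s: 19.82
tool_pos: [0.5808, -0.0626, 0.3101]
tool_rot: [180.0, 0.0, 166.0]
force: [-0.5, 0.1, 6.7]
grip_width: 0.0198
grasp_force: 40.0
```

>>> drive_tool(
  rows=[0, 0, 0.002, 0, 0, 0, -1, 0, 0, 0.002, 0, 0, 0, -1],
)

```text
time_s: 20.08
tool_pos: [0.5808, -0.0627, 0.3063]
tool_rot: [180.0, 0.1, 166.0]
force: [-0.5, 0.6, 7.1]
grip_width: 0.0196
grasp_force: 40.0
```

>>> drive_tool(
  rows=[0, 0, 0.001, 0, 0, 0, -1, 0, 0, 0, 0, 0, 0, -1, 0, 0, 0, 0, 0, 0, -1],
)

```text
time_s: 20.45
tool_pos: [0.5808, -0.0626, 0.3053]
tool_rot: [180.0, 0.1, 166.0]
force: [-0.6, -0.2, 5.1]
grip_width: 0.0199
grasp_force: 40.0
```

```bash
python3 -c "
from h import *
o=get_obs();print(o['tool_pos'],o['tool_rot'],o['force'],o['wrist_torque'])
a=snap('side','s9')
cv2.imwrite('pics/m9.png',cv2.resize(a[120:240,170:310],None,fx=5,fy=5,interpolation=cv2.INTER_CUBIC))"
```

```text
[ 0.58084563 -0.06263532  0.30525138] [1.79979200e+02 6.30770278e-02 1.66007209e+02] [-0.62054111 -0.20360986  5.12115862] [ 0.09251748 -0.04612969 -0.00411467]
```

View pics/m9.png

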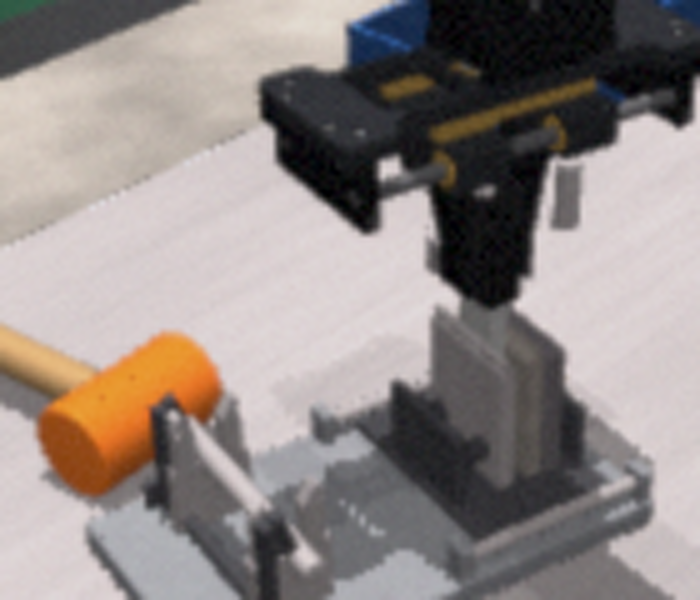

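The shim stands upright in the gap, entering between plate and pad at about (490,320), with drag up to 7 N. The pin is still in the clip, from (190,415) to (310,560). The shim went about 18–20 mm past first touch, so the plate is back about 2 mm. I'll hand it in.

```bash
python3 -c "
from cell import sign_off
print(sign_off())"
```

```text
the job is handed in; nothing more can be done
None
```

The job is handed in, with no verdict returned: the pin is home in the fork clip with the jaw closed and the fingers off it, and the tapered shim is still gripped between pad and plate, the plate pushed back by an estimated 2 mm.

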